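# Open the humidifier's drain cap

## Robot

A 6-joint arm with a two-finger parallel gripper is mounted at the origin on the work surface. World frame = base frame: x ahead of the robot, y to its left, z up, the work surface at z = 0. Lengths are in mm, angles in degrees, forces in N, time in s.
With the tool pointing down it reaches from about 300 to 850 mm from the base axis. Payload 4.2 kg.
Tool frame: the origin (TCP) lies midway between the tips of the shut fingers; the grasp point (between the pads) lies 19 mm behind it; z points along the fingers, y is the line along which they close (so a half turn about z gives the same grasp; the last joint's range is limited). The gripper opens to 91 mm and grips with 3 to 60 N. Pads are 32 mm wide; open, the fingers measure 118 mm over their backs; the gripper's body (76 mm by 178 mm) begins 60 mm behind the grasp point.
Start: joints at [65.031, 18.312, 89.639, -0, 72.044, -1.146], TCP at [232.261, 526.025, 174.776] pointing down, gripper open.
Joint ranges: [-177.97, 177.97], [-48.28, 115.42], [12.27, 149.76], [-77.06, 257.06], [2.81, 150.46], [-146.56, 146.56]. Speed limits (degrees/s): [147.25, 147.25, 180, 180, 180, 180].

## Interface

Orientations are given as [roll, pitch, yaw] about the fixed x, y, z axes, in that order (R = Rz(yaw) Ry(pitch) Rx(roll)).
In Python, from workcell import env gives the robot as it stands.
- The arm moves only by the shell command python3 -m jog 'ROWS' [FORCE]. ROWS is a JSON object of lists of equal length, an entry for each row: "jaw": the finger opening in mm, from 0 to 91.2; "slide": the shift along the tool's x, y, z in units of 30 mm (1.0 is 30 mm), a list of three; "spin": the turn about the tool's z in units of 8 degrees (1.0 is 8 degrees). In form: {"jaw": [jaw, ...], "slide": [[dx, dy, dz], ...], "spin": [spin, ...]}. A call has 1 to 10 rows; each row shifts and turns the commanded pose from where the row before left it, along the tool's axes as they then stand; what a row does not reach is not made up. A row lasts 1/10 s, in which the tool goes at most 50 mm and 8.59 degrees, less where a joint would pass 70% of its speed; a pose out of reach is approached as far as the arm can. A call is refused whole if a number of a shift passes 1 or a number of a turn 1, either way. A call with a gripper value outside its range is refused whole. The fingers move at their own pace and stop on an object; FORCE is the grip in N (left out, the last holds). Time passes only in rows, so rows that do not move let the fingers close. It gives the time, the measured TCP pose, the force, the opening and the grip force at its end, in the units of the state.
- env.state(): the state, without advancing time (a new reading comes with each control period).
- env.grab_frame(name): name is "scene" or "top" or "wrist"; returns the picture (420x560x3 uint8, red, green, blue); there is no depth.
- env.camera_model(name): a dict with "fx", "fy", "cx", "cy" (pixels), "D" ([k1, k2, p1, p2, k3] as OpenCV has them; the pictures are not rectified), "camera_from_world" (4x4, takes a point from world to camera coordinates). Camera axes: x right, y up, looking along -z (the intrinsics and any distortion apply to the point x, -y, -z); pixel columns grow to the right and rows downward; lengths in mm; the calibration is good to about 2 mm. A picture is of the moment at which its call begins: read the wrist's pose just before it. camera_model takes no time and is no camera call; for the wrist camera it gives the pose at the moment of the call.
- env.job_done(): hands the job in; it is judged then, once.
The state is a dict: "time_s": time; "qpos": joint angles; "qvel": joint speeds; "effort": joint torques, N m; "ee_pos": TCP position; "ee_rot": TCP orientation; "force": force on the tool from outside, world axes, zero at the start; "torque": the same for the moment, N m; "gripper_width": finger opening in mm; "gripper_force": force on a finger pad.
Only numpy, scipy, OpenCV 4.12 (cv2) and the standard library are available. Lean on these libraries where they do the work, as an engineer would, in place of code of your own. Each camera call takes 0.05 s, during which the arm holds its last target. There are 200 camera calls.

## Task

Empty-out day for the humidifier: slide the filter panel straight up out of its slotted uprights, stand it upright and centred in the slot of the wooden drying stand and let go of it. Then unscrew the drain cap in the middle of the basin; nobody knows whether its thread is normal or reversed, so try it both ways. Lift the cap off and finish while still holding it still in the gripper, at least 15 cm above the table; leave the other things on the table where they are.

Things in the scene. Friction and masses are not known exactly. Their poses are not given: they have to be found in the camera images.
- humidifier: White open basin, 200 x 200 mm, rim 45 mm high, fixed. Origin: centre of its underside, z up. Inside stand two uprights at its y = +75 and -75 mm (26 mm in x, 18 mm in y, 100 mm high), each with a 12 mm wide slot in the plane x = 0, facing the other, open at the top, closed below at 66 mm height. Between them, on the origin's axis, sits the drain cap. Front (-x) with a dial.
- neck (a point): Top centre of the neck under the cap, 27 mm above the table. Its coarse quick thread is hidden: one way the cap meets a hard stop within about 15 degrees, the other way it turns freely, does not rise by itself, and at 60 to 105 degrees from the start lifts straight off. Which way (seen from above) loosens differs from start to start. Pulling alone does not free the cap.
- filter: Rigid ribbed white panel, 8 mm thick (its x), 150 wide (its y), 120 high (its z), 0.08 to 0.17 kg. Origin: centre of its lower edge. Starts upright in the humidifier's slots over the cap, barring access to it: lower edge 66 mm, top edge 186 mm above the table, 2 mm play on each face. Its upper 86 mm stand free of the slots, to be gripped across the thickness from above.
- cap: Grey round drain cap, 48 mm in diameter, 43 mm high in all. Origin: centre of its lower rim, 8 mm above the table when screwed on; z up. Round part 23 mm high; on top of it a bar grip, 12 mm wide (its x), 40 mm long (its y), 20 mm high, so 31 to 51 mm above the table when screwed on. At the start the bar lies roughly along the humidifier's y.
- stand: Light wooden stand, base 100 x 170 x 10 mm, fixed. Origin: centre of its underside. Two upright boards (12 mm thick, 150 mm long, tops 55 mm above the table) leave one slot between them, 18 mm wide, along its y through the origin, open at both ends and the top; the slot's floor is 10 mm above the table.
- remote: Bystander: black remote control lying flat, 45 x 160 x 18 mm; origin at the centre of its underside.
- tape: Bystander: roll of clear tape lying flat, 70 mm across, 22 mm high; origin at the centre of its underside.
- jar: Bystander: small jar with a steel lid, 60 mm across, 60 mm high; origin at the centre of its underside.
Things that resemble listed ones, but are neither listed nor needed, are in the scene too. Leave any red or yellow look-alike of the cap alone. Of the things that look like the filter, the larger one is meant.

How it is judged (in metres and radians):
On the way, in this order (a step that is already met when the one before it is completed fails the run):
1. the filter panel has been drawn up out of the humidifier's slots (z of filter in the frame of humidifier above 0.1 m), for 0.05 s.
2. the filter panel stands upright in the drying stand's slot, let go (x of filter in the frame of stand between -0.012 and 0.012 m and y of filter in the frame of stand between -0.035 and 0.035 m and z of filter in the frame of stand below 0.02 m and angle between filter's own z axis and vertical below 0.26 rad and contact force between the fingers and filter below 0.05 N and linear speed of filter below 0.03 m/s), for 0.2 s.
3. the cap is off its neck, lifted by the fingers (z of cap in the frame of humidifier above 0.04 m and contact force between the fingers and cap above 0.5 N), for 0.1 s.
At the end, for the whole second after the job is handed in: Fingers hold the cap still (< 30 mm/s), rim > 140 mm above the table, touching nothing else; the filter, at rest and let go, stands in the stand's slot: lower edge < 20 mm above the table, < 12 mm from the slot's mid plane, < 35 mm from its middle, tilt < 15 degrees (all of step 2 and height (world z) of cap above 0.14 m and contact force between the fingers and cap above 0.5 N and contact force between cap and humidifier below 0.05 N and contact force between cap and stand below 0.05 N and contact force between cap and filter below 0.05 N and linear speed of cap below 0.03 m/s); the arm keeps its last pose, push and grip.
It fails at once if a bystander (remote, tape, jar) was moved more than 30 mm (distance of any of remote, tape, jar from where it was at the start of the episode above 0.03 m).
It also fails if it takes over 54 s, if anything falls off the work surface, if the arm or the gripper's body presses on something with over 40 N, if the wrist force passes 120 N, or if a joint passes its speed limit or range.

## Working session

There is one attempt and no reset: what is moved stays moved. The work goes in short steps, Python scripts to look and compute and a shell command to move; the robot and the scene stay as the last step left them, time stands still between calls to the robot, and variables do not carry over. Pictures are saved under pics/ and viewed, at most 10 in all, crops included, and the job is handed in when it is done.

```bash
mkdir -p pics; ls; python3 - <<'E'
from workcell import env
import cv2
for n in("scene","top"):
    im=env.grab_frame(n); cv2.imwrite(f"pics/{n}0.png",im[:,:,::-1])
    m=env.camera_model(n); print(n,m)
print(env.state())
E
```

```text
pics
scene {'fx': 390.6851957292698, 'fy': 390.6851957292698, 'cx': 273.8552490914676, 'cy': 207.52019505433503, 'D': array([-0.08008074,  0.        ,  0.        ,  0.        ,  0.        ]), 'camera_from_world': array([[-2.81261015e-01,  9.59538680e-01,  1.33327924e-02,
         1.70384659e+02],
       [-6.95835434e-01, -2.13492340e-01,  6.85736151e-01,
         3.23212919e+02],
       [ 6.60836811e-01,  1.83593416e-01,  7.27728086e-01,
        -1.37041277e+03],
       [ 0.00000000e+00,  0.00000000e+00,  0.00000000e+00,
         1.00000000e+00]])}
top {'fx': 430.80807960711206, 'fy': 430.80807960711206, 'cx': 275.40935709048125, 'cy': 213.97839578882423, 'D': array([-0.00955335,  0.        ,  0.        ,  0.        ,  0.        ]), 'camera_from_world': array([[-2.25842205e-02, -9.99629209e-01,  1.52117685e-02,
         2.42250419e+00],
       [ 9.95794421e-01, -2.11410525e-02,  8.91432995e-02,
        -5.42044227e+02],
       [-8.87886532e-02,  1.71610262e-02,  9.95902643e-01,
        -1.05497976e+03],
       [ 0.00000000e+00,  0.00000000e+00,  0.00000000e+00,
         1.00000000e+00]])}
{'time_s': 0.1, 'qpos': array([ 6.50299145e+01,  1.83477324e+01,  8.96977310e+01, -4.25942424e-04,
        7.20432750e+01, -1.14553872e+00]), 'qvel': array([ 0.05241447, -0.00401145, -0.12313849, -0.02541634, -0.04290507,
       -0.05711204]), 'effort': array([ 2.15462974e-04, -4.13331020e+01, -2.32510471e+01,  7.27938535e-02,
        4.22184798e-02, -2.51895239e-05]), 'ee_pos': array([232.0532576 , 525.55446607, 174.01827425]), 'ee_rot': array([-1.79911271e+02, -1.36915683e-03,  1.56175584e+02]), 'force': array([ 0.81924998, -0.10204405,  0.41136503]), 'torque': array([-0.00387182,  0.00756482,  0.05097866]), 'gripper_force': 0.0, 'gripper_width': 91.3291812752379}
```

View pics/scene0.png

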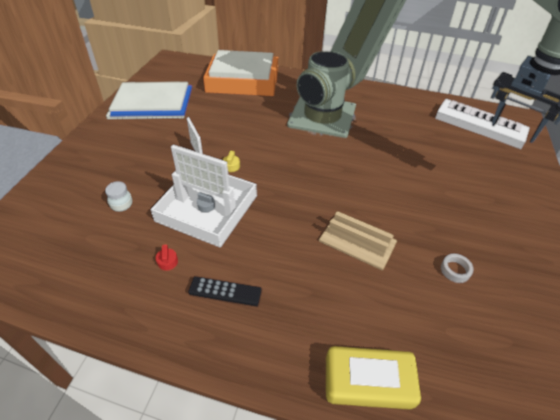

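View pics/top0.png

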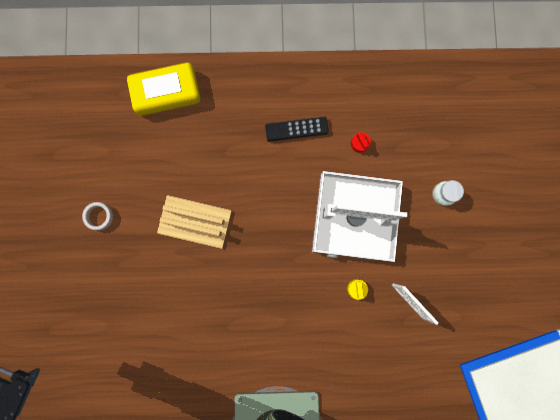

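Scene view: the larger panel stands in the white basin at (200,172), and a smaller look-alike panel is at (195,140), which is top (415,304). Cap candidates are grey in the basin at (205,203), red at (166,260) and yellow at (232,161). The stand is at scene (358,240), top (195,222). By the description I choose the panel and the grey cap in the basin. Next is one close crop to confirm that.

```bash
python3 - <<'E'
import cv2,numpy as np
s=cv2.imread("pics/scene0.png");t=cv2.imread("pics/top0.png")
def c(im,x,y): return cv2.resize(im[y:y+90 if 0 else y+100,x:x+133],(400,300),interpolation=cv2.INTER_CUBIC)
cv2.imwrite("pics/comp.png",np.vstack([np.hstack([c(t,295,167),c(s,140,140)]),np.hstack([c(t,130,170),c(s,295,190)])]))
E
```

```text
(no output)
```

View pics/comp.png

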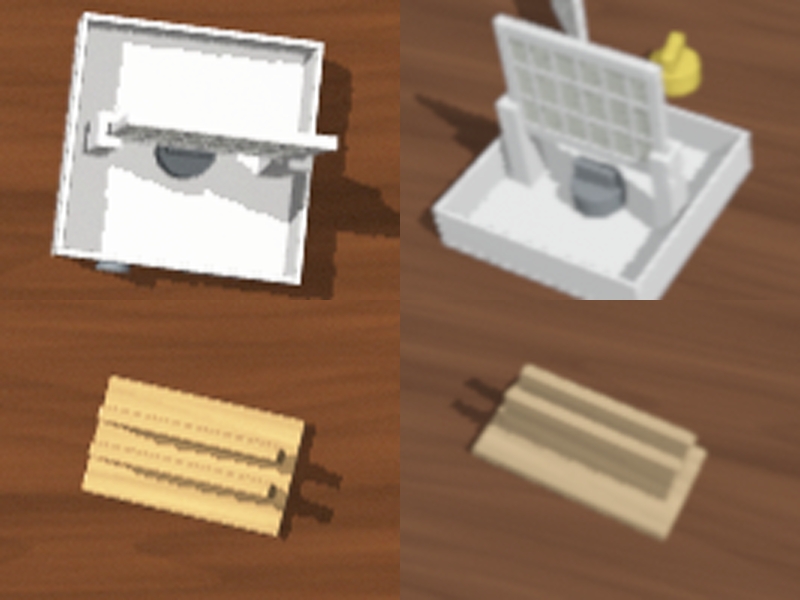

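Crop check: the large panel in the slotted uprights and the grey bar cap below it are confirmed. The stand's slot runs between its two boards. Now I triangulate the panel, rim and stand corners.

```bash
cat > h.py <<'E'
import numpy as np,cv2
from workcell import env
from scipy.optimize import least_squares
def ray(m,px):
    K=np.array([[m["fx"],0,m["cx"]],[0,m["fy"],m["cy"]],[0,0,1]])
    u=cv2.undistortPoints(np.array([[px]],float),K,np.array(m["D"]))[0,0]
    T=m["camera_from_world"];R=T[:3,:3]
    d=R.T@np.array([u[0],-u[1],-1]);return -R.T@T[:3,3],d/np.linalg.norm(d)
def atz(m,px,z):
    o,d=ray(m,px);return o+d*(z-o[2])/d[2]
def tri(*mp):
    A=np.zeros((3,3));b=np.zeros(3);L=[]
    for m,p in mp:
        o,d=ray(m,p);P=np.eye(3)-np.outer(d,d);A+=P;b+=P@o;L.append((o,P))
    x=np.linalg.solve(A,b);return x,[round(float(np.linalg.norm(P@(x-o))),1) for o,P in L]
def proj(m,X):
    X=np.atleast_2d(X);T=m["camera_from_world"];c=X@T[:3,:3].T+T[:3,3]
    c=c*[1,-1,-1];K=np.array([[m["fx"],0,m["cx"]],[0,m["fy"],m["cy"]],[0,0,1]])
    return cv2.projectPoints(c,np.zeros(3),np.zeros(3),K,np.array(m["D"]))[0][:,0]
E
python3 - <<'E'
from h import *
np.set_printoptions(precision=1,suppress=True)
S=env.camera_model("scene");T=env.camera_model("top")
k=133/400
t1=lambda u,v:(295+u*k,167+v/3-.3); s1=lambda u,v:(140+(u-400)*k,140+v/3-.3)
t2=lambda u,v:(130+u*k,170+(v-300)/3-.3); s2=lambda u,v:(295+(u-400)*k,190+(v-300)/3-.3)
for n,a,b in [("filt -y",(337,142),(497,19)),("filt +y",(112,122),(663,68)),]:
    print(n,tri((T,t1(*a)),(S,s1(*b))))
for n,a,b in [("rim+x-y",(323,42),(436,212)),("rim-x+y",(53,255),(750,132))]:
    print(n,tri((T,t1(*a)),(S,s1(*b))))
for n,a in [("++",(85,13)),("+-",(323,42)),("--",(300,283)),("-+",(53,255))]: print("rim",n,atz(T,t1(*a),45))
for n,a,b in [("+x+y",(112,377),(667,537)),("+x-y",(304,421),(474,450)),("-x-y",(278,536),(528,366)),("-x+y",(82,490),(705,452))]:
    print("stand",n,atz(T,t2(*a),10),atz(S,s2(*b),10),tri((T,t2(*a)),(S,s2(*b))))
E
```

```text
filt -y (array([ 520.9, -286.6,  186.6]), [1.5, 1.5])
filt +y (array([ 539.8, -130.9,  187.4]), [2.8, 2.8])
rim+x-y (array([ 616. , -325.2,   42.5]), [2.3, 2.3])
rim-x+y (array([445.7, -97.5,  45. ]), [0.4, 0.4])
rim ++ [ 644.6 -130.3   45. ]
rim +- [ 616.5 -326.8   45. ]
rim -- [ 418.4 -298.2   45. ]
rim -+ [445.8 -97.8  45. ]
stand +x+y [596.5 263.9  10. ] [599.9 269.4  10. ] (array([597. , 267.6,   5.3]), [2.5, 2.5])
stand +x-y [555.7 102.5  10. ] [557.8 105.   10. ] (array([555.8, 103.8,   7.3]), [1.1, 1.1])
stand -x-y [459.2 125.5  10. ] [450.  131.6  10. ] (array([458.6, 128.3,  18.1]), [3.6, 3.6])
stand -x+y [501.4 289.   10. ] [503.8 292.   10. ] (array([501.4, 291.2,   6.9]), [1.3, 1.3])
```

Results: 
- Panel top is at about (530,-210,187), close to the expected 186.
- Basin centre is at about (531,-213) with yaw -8.2°. 
- Stand is at about (528.5,196) with yaw -14.2°.

Sizes and heights agree with the text. I start moving: raise and spin to yaw 81.8°.

```bash
python3 -m jog '{"jaw":[91,91,91,91,91,91,91,91,91,91],"slide":[[0,0,-0.2],[0,0,-0.2],[0,0,-0.2],[0,0,-0.2],[0,0,-0.2],[0,0,-0.2],[0,0,-0.2],[0,0,-0.2],[0,0,-0.2],[0,0,0]],"spin":[1,1,1,1,1,1,1,1,1,0.3]}'
cat > go.py <<'E'
import sys
from h import *
from scipy.spatial.transform import Rotation as Ro
# target x y z yaw -> needed shift in tool units of 30mm (in present tool frame) and spin
s=env.state();t=np.array(list(map(float,sys.argv[1:4])));R=Ro.from_euler("xyz",s["ee_rot"],degrees=True)
d=R.inv().apply(t-s["ee_pos"])/30
print("units",d.round(2),"spin units",round(((s["ee_rot"][2]-float(sys.argv[4])+180)%360-180)/8,2),"t",s["time_s"],"pos",s["ee_pos"].round(1),s["ee_rot"].round(1),"F",s["force"].round(1),s["torque"].round(2),"w",round(s["gripper_width"],1),round(s["gripper_force"],1),"q6",s["qpos"][5].round(1))
E
python3 go.py 531 -212 226 81.8
```

```text
time_s: 1.1
ee_pos: [232.3, 526.2, 229.2]
ee_rot: [180.0, -0.0, 81.6]
force: [-0.0, 0.2, -0.4]
gripper_width: 91.0
gripper_force: 0.0
units [-22.89  13.45   0.09] spin units -0.03 t 1.1 pos [232.3 526.2 229.2] [180.   -0.   81.6] F [-0.   0.2 -0.4] [-0.07  0.01 -0.02] w 91.0 0.0 q6 73.4
```

```bash
python3 -m jog '{"jaw":[91,91,91,91,91,91,91,91,91,91],"slide":[[-1,0.6,0],[-1,0.6,0],[-1,0.6,0],[-1,0.6,0],[-1,0.6,0],[-1,0.6,0],[-1,0.6,0],[-1,0.6,0],[-1,0.6,0],[-1,0.6,0]],"spin":[0,0,0,0,0,0,0,0,0,0]}' >/dev/null
python3 -m jog '{"jaw":[91,91,91,91,91,91,91,91,91,91],"slide":[[-1,0.6,0],[-1,0.6,0],[-1,0.6,0],[-1,0.6,0],[-1,0.6,0],[-1,0.6,0],[-1,0.6,0],[-1,0.6,0],[-1,0.6,0],[-1,0.6,0]],"spin":[0,0,0,0,0,0,0,0,0,0]}' >/dev/null
python3 go.py 531 -212 226 81.8
python3 - <<'E'
from h import *
im=env.grab_frame("wrist");cv2.imwrite("pics/w1.png",im[:,:,::-1])
m=env.camera_model("wrist");np.save("w1.npy",m,allow_pickle=True)
E
```

```text
units [-2.88  1.37  0.07] spin units -0.01 t 3.1 pos [ 502.8 -120.7  228.3] [-180.    -0.    81.8] F [ 0.6 -0.3  0.4] [-0.1   0.03  0.  ] w 91.1 0.0 q6 -6.5
```

View pics/w1.png

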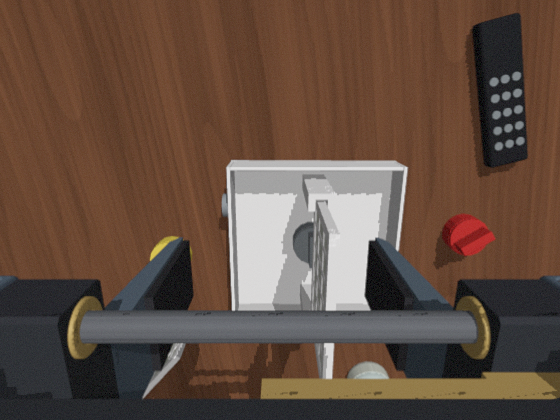

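Wrist view: rim corners are at (228,162) and (405,162). The panel's top strip starts at about (317–331,205) and runs down to about (320–333,378). The basin edges are parallel to the image, so the yaw is right.

```bash
python3 - <<'E'
from h import *
np.set_printoptions(precision=1,suppress=True)
m=np.load("w1.npy",allow_pickle=True).item()
a=atz(m,(228,162),45);b=atz(m,(405,162),45);print(a,b,np.degrees(np.arctan2(*(b-a)[1::-1])),np.linalg.norm(b-a))
th=np.radians(-8.2);ex=np.array([np.cos(th),np.sin(th)]);ey=np.array([-ex[1],ex[0]])
print("centre",(a+b)[:2]/2-100*ey)
im=cv2.imread("pics/w1.png")
c=np.array([531.3,-213.])
for z,pts in((186,[(-4,75),(4,75),(-4,-75),(4,-75)]),(45,[(-100,100),(100,100)])):
  for p in pts:
    X=np.r_[c+p[0]*ex+p[1]*ey,z];u=proj(m,X)[0];print(z,p,u)
    cv2.circle(im,tuple(int(round(v)) for v in u),3,(0,0,255),1)
cv2.imwrite("pics/w1c.png",cv2.resize(im[140:400,200:420],(660,600) if 0 else (507,600),interpolation=cv2.INTER_CUBIC))
E
```

```text
[453.6 -99.6  45. ] [ 645.2 -127.8   45. ] -8.355805921135557 193.6770322796858
centre [ 535.1 -212.7]
186 (-4, 75) [324.5 229.3]
186 (4, 75) [335.3 229.2]
186 (-4, -75) [318.3 391.5]
186 (4, -75) [327.5 391.5]
45 (-100, 100) [221.7 163. ]
45 (100, 100) [404.4 162.6]
```

View pics/w1c.png

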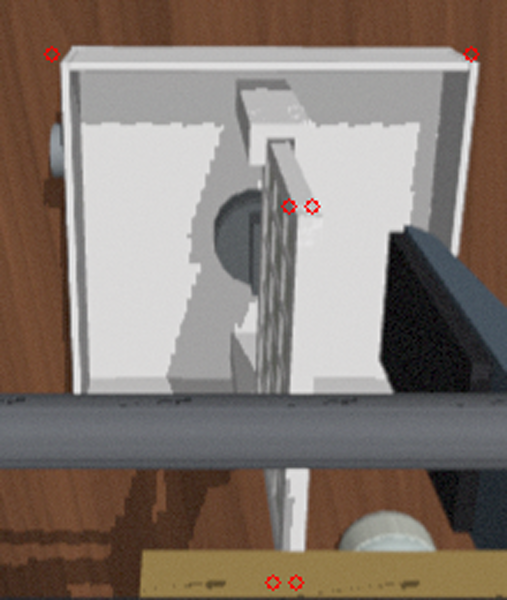

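The panel sits about 2 mm further +x than predicted, so I aim at (533,-213).

```bash
python3 go.py 533 -213 146 81.8
```

```text
units [-2.74  1.34  2.75] spin units -0.02 t 3.15 pos [ 505.1 -125.5  227.9] [179.9   0.2  81.6] F [ 3.2 -4.3  0.4] [-0.26 -0.13  0.01] w 90.7 0.0 q6 -6.6
```

```bash
python3 -m jog '{"jaw":[91,91,91,91,91],"slide":[[-0.9,0.4,0],[-0.9,0.4,0],[-0.9,0.5,0],[0,0,0],[0,0,0]],"spin":[0,0,0,0,0]}' >/dev/null
python3 go.py 531.5 -213 146 81.8
python3 - <<'E'
from h import *
m=env.camera_model("wrist");im=env.grab_frame("wrist");cv2.imwrite("pics/w2.png",im[:,:,::-1])
np.save("w2.npy",m,allow_pickle=True)
E
```

```text
units [-0.26  0.12  2.73] spin units -0.01 t 3.65 pos [ 529.3 -204.9  228. ] [-1.799e+02 -1.000e-01  8.170e+01] F [-0.9  0.6 -0.1] [-0.02  0.05 -0.01] w 90.9 0.0 q6 -14.1
```

View pics/w2.png

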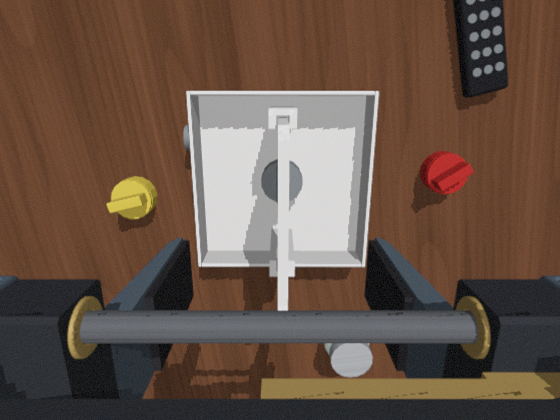

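Wrist view: the panel's top strip is centred at column 283 over rows 130–305. The basin rim runs from (188,92) to (377,92), and the fingers are symmetric about column 279.

```bash
python3 - <<'E'
from h import *
np.set_printoptions(precision=1,suppress=True)
m=np.load("w2.npy",allow_pickle=True).item()
th=np.radians(-8.2);ex=np.array([np.cos(th),np.sin(th),0]);ey=np.array([-ex[1],ex[0],0])
T=np.array([529.3,-204.9,0])
f=lambda X:((X-T)@ex,(X-T)@ey)
for r in(200,250,300): print("panel top", atz(m,(283,r),186), np.round(f(atz(m,(283,r),186)),1))
g=cv2.cvtColor(cv2.imread("pics/w2.png"),cv2.COLOR_BGR2GRAY)
print(g[290,268:298])
a=atz(m,(188,92),45);b=atz(m,(377,92),45);c=atz(m,(200,267),45);d=atz(m,(366,267),45)
print("rim",a,b,np.round(f((a+b)/2-100*ey),1),np.linalg.norm(b-a),(a+b)/2-100*ey)
E
```

```text
panel top [ 534.7 -190.6  186. ] [ 3.3 15. ]
panel top [ 529.3 -229.4  186. ] [  3.5 -24.3]
panel top [ 523.3 -271.8  186. ] [  3.6 -67.1]
[ 50  47  49  45  45  44  51  51  74 134 216 217 218 217 218 217 216 218
 218 218 126  78  79  79  82  82  87  83  79  77]
rim [ 449.6 -100.7   45. ] [ 643.1 -128.7   45. ] [ 4.  -8.3] 195.46155061418176 [ 532.1 -213.6   45. ]
```

Refined centre is (531.5,-213.6). Move over it, descend to TCP z 146 and grip.

```bash
python3 -m jog '{"jaw":[91,91,91,91,91,91,91,91],"slide":[[-0.28,0.12,0],[0,0,0],[0,0,0.6],[0,0,0.6],[0,0,0.6],[0,0,0.6],[0,0,0.3],[0,0,0]],"spin":[0,0,0,0,0,0,0,0]}' >/dev/null
python3 go.py 531.5 -213.6 146 81.8
python3 -m jog '{"jaw":[40,20,10,0,0,0,0,0,0,0],"slide":[[0,0,0],[0,0,0],[0,0,0],[0,0,0],[0,0,0],[0,0,0],[0,0,0],[0,0,0],[0,0,0],[0,0,0]],"spin":[0,0,0,0,0,0,0,0,0,0]}' 20
python3 go.py 531.5 -213.6 146 81.8
```

```text
units [-0.01  0.01  0.02] spin units 0.0 t 4.5 pos [ 531.3 -213.2  146.6] [-179.9   -0.    81.8] F [ 0.1 -0.3  1.3] [-0.08  0.05  0.02] w 90.8 0.0 q6 -14.8
time_s: 5.5
ee_pos: [532.1, -213.9, 147.7]
ee_rot: [-180.0, -0.0, 81.8]
force: [0.2, 0.0, 0.4]
gripper_width: 13.8
gripper_force: 0.0
units [ 0.01 -0.02  0.06] spin units -0.0 t 5.5 pos [ 532.1 -213.9  147.7] [-180.    -0.    81.8] F [0.2 0.  0.4] [-0.12  0.06 -0.01] w 13.8 0.0 q6 -14.8
```

```bash
python3 -m jog '{"jaw":[0,0,0,0],"slide":[[0,0,0],[0,0,0],[0,0,0],[0,0,0]],"spin":[0,0,0,0]}' 25
python3 -m jog '{"jaw":[0,0,0,0],"slide":[[0,0,-0.2],[0,0,-0.3],[0,0,-0.3],[0,0,0]],"spin":[0,0,0,0]}'
```

```text
time_s: 5.9
ee_pos: [532.1, -213.9, 147.7]
ee_rot: [180.0, -0.0, 81.8]
force: [-0.2, 0.1, 0.4]
gripper_width: 0.2
gripper_force: 0.0
time_s: 6.3
ee_pos: [533.3, -214.4, 173.9]
ee_rot: [179.8, 0.1, 81.8]
force: [0.9, -0.0, 0.2]
gripper_width: 0.3
gripper_force: 0.0
```

The fingers closed on nothing, so I look.

```bash
python3 - <<'E'
from h import *
m=env.camera_model("wrist")
a=[env.grab_frame(n)[:,:,::-1] for n in("top","scene","wrist")]
for n,i in zip("tsw",a): cv2.imwrite(f"pics/b{n}.png",i)
z=lambda i,x,y:cv2.resize(i[y:y+100,x:x+133],(400,300),interpolation=cv2.INTER_CUBIC)
cv2.imwrite("pics/b.png",np.vstack([np.hstack([z(a[0],295,167),z(a[1],140,110)]),np.hstack([cv2.resize(a[2],(400,300)),cv2.resize(a[1],(400,300))])]))
E
```

```text
(no output)
```

View pics/b.png

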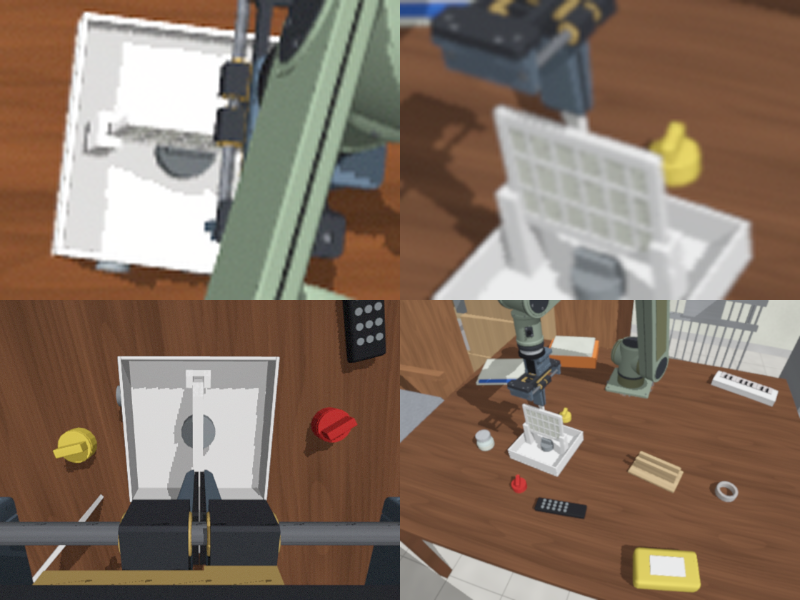

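```bash
python3 - <<'E'
from h import *
s=env.state();p=s["ee_pos"];print(p,s["gripper_width"])
from scipy.spatial.transform import Rotation as Ro
for n in("scene","top","wrist"):
    m=env.camera_model(n);print(n,proj(m,[p,p+[0,0,40],p+[0,0,12]]).round(1))
S=env.camera_model("scene")
# crop position of TCP & panel
u=proj(S,[p])[0];print("crop",(u[0]-140)*3+400,(u[1]-110)*3)
i=cv2.imread("pics/bs.png");c=cv2.resize(i[95:195,150:250],(600,600),interpolation=cv2.INTER_CUBIC)
w=cv2.imread("pics/bw.png");cv2.imwrite("pics/b2.png",np.hstack([c,cv2.resize(w[180:420,240:320],(200,600),interpolation=cv2.INTER_CUBIC)]))
E
```

```text
[ 532.0449018  -213.84364138  171.8123306 ] 0.3579681418931999
scene [[197.9 159. ]
 [195.8 145.7]
 [197.3 155.1]]
top [[370.7 210.5]
 [375.2 208.6]
 [372.  209.9]]
wrist [[278.3 241. ]
 [278.3 270.1]
 [278.3 248.7]]
crop 573.7282110785719 146.88570574434038
```

View pics/b2.png

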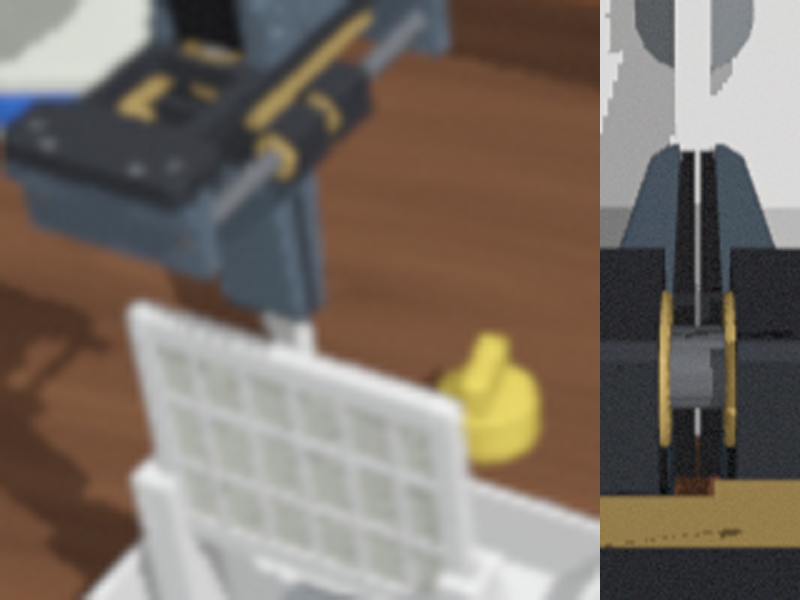

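```bash
python3 - <<'E'
from h import *
np.set_printoptions(precision=1,suppress=True)
m2=np.load("w2.npy",allow_pickle=True).item();mb=env.camera_model("wrist")
cp=lambda m:-m["camera_from_world"][:3,:3].T@m["camera_from_world"][:3,3]
print(cp(m2),cp(mb))
for a,b in[((188,92),(166.6,79.8)),((377,92),(390.6,79.8))]: print(tri((m2,a),(mb,b)))
w=cv2.imread("pics/bw.png");w2=cv2.imread("pics/w2.png")
f=lambda i,x,y:cv2.resize(i[y:y+120,x:x+80],(400,600),interpolation=cv2.INTER_CUBIC)
cv2.imwrite("pics/b3.png",np.hstack([f(w2,240,95),f(w,240,95)]))
E
```

```text
[ 541.9 -121.1  437.8] [ 544.2 -129.7  381.6]
(array([ 452. , -101.1,   54.6]), [0.1, 0.1])
(array([ 637.3, -128.2,   67.2]), [0.0, 0.0])
```

View pics/b3.png

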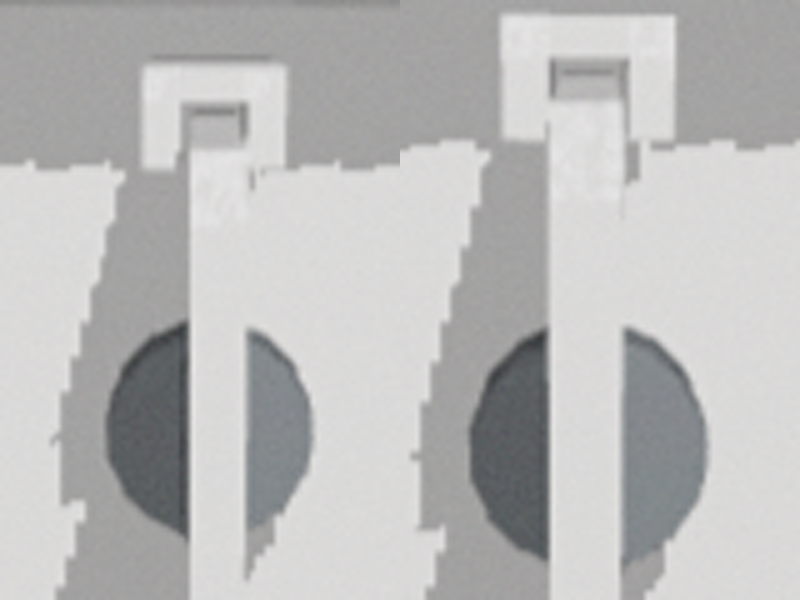

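```bash
python3 - <<'E'
from h import *
m=env.camera_model("wrist");print(m["fx"],m["cx"],m["cy"],m["D"],m["camera_from_world"].round(3))
s=env.state();print(s["qpos"],s["ee_pos"],s["ee_rot"],s["force"],s["torque"])
# PnP of wrist camera from basin features (basin frame)
K=np.array([[m["fx"],0,m["cx"]],[0,m["fy"],m["cy"]],[0,0,1]])
f=348
for d,z in((41.2,31),(47.6,31)): print("depth",m["fx"]*48/d+z)
E
```

```text
360.57324238843347 278.55543222559425 210.82762308462898 [0.00357368 0.         0.         0.         0.        ] [[ 9.90000e-01 -1.42000e-01  0.00000e+00 -5.57266e+02]
 [ 1.36000e-01  9.45000e-01 -2.97000e-01  1.61875e+02]
 [ 4.20000e-02  2.94000e-01  9.55000e-01 -3.49008e+02]
 [ 0.00000e+00  0.00000e+00  0.00000e+00  1.00000e+00]]
[-2.30492304e+01  1.82720243e+01  9.01352184e+01  5.63721366e-03
  7.15863478e+01 -1.48271403e+01] [ 532.0449018  -213.84364138  171.8123306 ] [ 1.79992435e+02 -3.53048985e-03  8.17761298e+01] [ 0.12807286 -0.75066105  0.50801818] [-0.08038172  0.1069855  -0.00216473]
depth 451.0853309379807
depth 394.60326963539507
```

```bash
python3 - <<'E'
from h import *
np.set_printoptions(precision=1,suppress=True)
W=env.camera_model("wrist");S=env.camera_model("scene")
print(env.state()["ee_pos"])
print(tri((W,(290,239.5)),(S,(203,147.5))))
print("at ee plane",[atz(S,(203,147.5),z) for z in(172,190,205,220)])
print([atz(W,(290,239.5),z) for z in(172,190,205,220)])
E
```

```text
[ 532.  -213.8  171.8]
(array([ 540.1, -193.3,  217.9]), [1.9, 1.9])
at ee plane [array([ 487.8, -219.9,  172. ]), array([ 508.5, -208.6,  190. ]), array([ 525.7, -199.2,  205. ]), array([ 542.9, -189.8,  220. ])]
[array([ 539.4, -213.8,  172. ]), array([ 539.8, -206.6,  190. ]), array([ 540.2, -200.5,  205. ]), array([ 540.5, -194.5,  220. ])]
```

Two independent views put the real fingertips about 42 mm above the reported TCP, at about (540,-195,215) for one tip corner. The fingers therefore closed just above the panel. I allow for this offset: open, go down to reported z of about 106, and watch the force.

```bash
python3 -m jog '{"jaw":[91,91,91,91,91,91,91,91,91,91],"slide":[[0,0,0],[0,0,0],[0,0,0],[0,0,0],[0,0,0],[0,0,0],[0,0,0.5],[0,0,0.5],[0,0,0.5],[0,0,0]],"spin":[0,0,0,0,0,0,0,0,0,0]}'
python3 -m jog '{"jaw":[91,91,91,50,20,10,0,0,0,0],"slide":[[0,0,0.35],[0,0,0.35],[0,0,0],[0,0,0],[0,0,0],[0,0,0],[0,0,0],[0,0,0],[0,0,0],[0,0,0]],"spin":[0,0,0,0,0,0,0,0,0,0]}' 25
python3 go.py 531.5 -213.6 106 81.8
```

```text
time_s: 7.45
ee_pos: [530.6, -213.2, 124.7]
ee_rot: [-179.7, -0.1, 81.8]
force: [-0.7, -0.3, -0.3]
gripper_width: 77.6
gripper_force: 0.0
time_s: 8.45
ee_pos: [532.1, -213.9, 105.8]
ee_rot: [180.0, -0.0, 81.8]
force: [-0.6, -0.1, 0.5]
gripper_width: 38.1
gripper_force: 0.0
units [ 0.01 -0.02 -0.01] spin units -0.0 t 8.45 pos [ 532.1 -213.9  105.8] [180.   -0.   81.8] F [-0.6 -0.1  0.5] [-0.07  0.1   0.03] w 38.1 0.0 q6 -14.8
```

```bash
python3 -m jog '{"jaw":[0,0,0,0,0,0,0],"slide":[[0,0,0],[0,0,0],[0,0,0],[0,0,0],[0,0,0],[0,0,0],[0,0,0]],"spin":[0,0,0,0,0,0,0]}' 25
python3 go.py 531.5 -213.6 106 81.8
```

```text
time_s: 9.15
ee_pos: [532.1, -213.8, 105.7]
ee_rot: [-180.0, -0.0, 81.8]
force: [-0.3, -0.4, -0.1]
gripper_width: 7.8
gripper_force: 25.0
units [ 0.01 -0.02 -0.01] spin units -0.0 t 9.15 pos [ 532.1 -213.8  105.7] [-180.    -0.    81.8] F [-0.3 -0.4 -0.1] [-0.04  0.11  0.03] w 7.8 25.0 q6 -14.8
```

Gripped at 7.8 mm with 25 N. Lift straight up.

```bash
python3 -m jog '{"jaw":[0,0,0,0,0,0,0,0],"slide":[[0,0,-0.2],[0,0,-0.4],[0,0,-0.4],[0,0,-0.4],[0,0,-0.4],[0,0,-0.4],[0,0,-0.2],[0,0,0]],"spin":[0,0,0,0,0,0,0,0]}'
python3 go.py 528.5 196 176 75.8
```

```text
time_s: 9.95
ee_pos: [532.7, -214.1, 179.0]
ee_rot: [179.9, 0.0, 81.8]
force: [0.0, -0.6, -1.9]
gripper_width: 8.4
gripper_force: 25.0
units [13.51 -2.09  0.09] spin units 0.75 t 9.95 pos [ 532.7 -214.1  179. ] [179.9   0.   81.8] F [ 0.  -0.6 -1.9] [-0.08  0.05  0.03] w 8.4 25.0 q6 -14.8
```

```bash
python3 -m jog '{"jaw":[0,0,0,0,0,0,0,0,0,0],"slide":[[0.3,0,0],[0.6,-0.1,0],[0.8,-0.1,0],[0.8,-0.1,0],[0.8,-0.2,0],[0.8,-0.2,0],[0.8,-0.2,0],[0.8,-0.2,0],[0.8,-0.2,0],[0.8,-0.1,0]],"spin":[0,0,0,0,0,0,0,0,0,0]}' >/dev/null
python3 -m jog '{"jaw":[0,0,0,0,0,0,0,0,0,0],"slide":[[0.8,-0.2,0],[0.8,-0.2,0],[0.8,-0.2,0],[0.8,-0.1,0],[0.5,0,0],[0.3,0,0],[0.2,0,0],[0,0,0],[0,0,0],[0,0,0]],"spin":[0,0,0,0,0,0.35,0.4,0,0,0]}'
python3 go.py 528.5 196 176 75.8
python3 - <<'E'
from h import *
a=[]
for n in("wrist","top","scene"):
    np.save(f"c{n}.npy",env.camera_model(n),allow_pickle=True);i=env.grab_frame(n)[:,:,::-1];cv2.imwrite(f"pics/c_{n}.png",i);a.append(i)
z=lambda i,x,y:cv2.resize(i[y:y+100,x:x+133],(400,300),interpolation=cv2.INTER_CUBIC)
cv2.imwrite("pics/c.png",np.hstack([cv2.resize(a[0],(400,300)),z(a[2],295,165)]))
cv2.imwrite("pics/c.png",np.vstack([np.hstack([a[0][:300,80:480],z(a[2],295,165)]),np.hstack([z(a[1],130,170),cv2.resize(a[0],(400,300))])]))
E
```

```text
time_s: 11.95
ee_pos: [519.1, 136.3, 177.6]
ee_rot: [-180.0, 0.0, 75.8]
force: [-0.5, -0.8, -0.8]
gripper_width: 8.3
gripper_force: 25.0
units [ 2.01 -0.19  0.05] spin units 0.0 t 11.95 pos [519.1 136.3 177.6] [-180.     0.    75.8] F [-0.5 -0.8 -0.8] [-0.12  0.09 -0.02] w 8.3 25.0 q6 27.7
```

View pics/c.png

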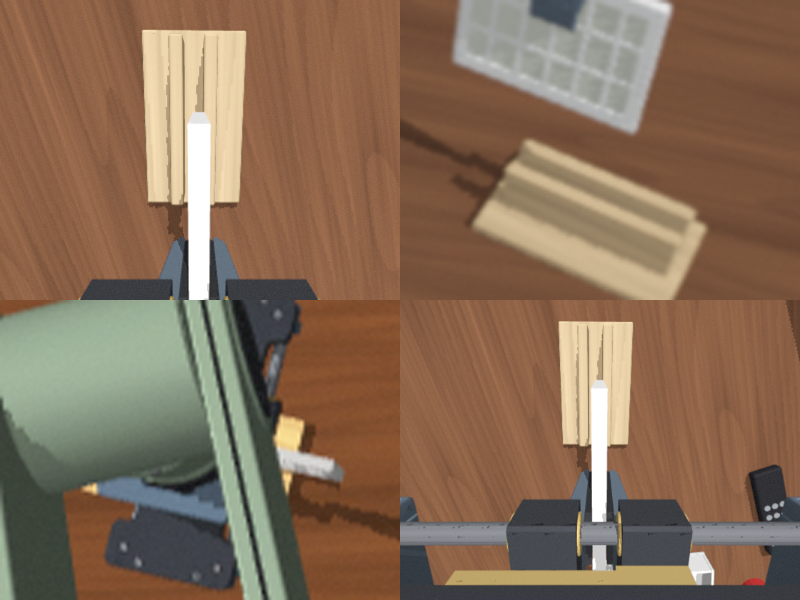

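Pictures so far show the stand base corners in the wrist view at (223,31), (325,31), (229,202) and (320,204), and the panel is held straight. That was picture 10, so I work from numbers from here on.

```bash
python3 - <<'E'
from h import *
np.set_printoptions(precision=1,suppress=True)
m=np.load("cwrist.npy",allow_pickle=True).item()
P=[atz(m,p,10) for p in((223,31),(325,31),(229,202),(320,204))];print(np.array(P))
print("centre",np.mean(P,0));
for a,b in((2,0),(3,1)): d=P[a]-P[b];print("yaw",np.degrees(np.arctan2(d[0],-d[1]))*-1,np.linalg.norm(d))
print(np.linalg.norm(P[1]-P[0]))
a=(atz(m,(263,35),55)+atz(m,(283,35),55))/2;print("slot end",a)
S=np.mean(P,0);th=np.radians(-14.2);ex=np.array([np.cos(th),np.sin(th),0]);print("slot off",(a-S)@ex)
g=cv2.cvtColor(cv2.imread("pics/c_wrist.png"),cv2.COLOR_BGR2GRAY)
for r in(45,60,200): print(r,g[r,220:328])
E
```

```text
[[503.9 290.9  10. ]
 [597.6 267.2  10. ]
 [461.5 127.8  10. ]
 [557.  101.4  10. ]]
centre [530.  196.8  10. ]
yaw 14.567937839285785 168.46971515194613
yaw 13.770411363026911 170.73617582428525
96.6860565912848
slot end [547.9 269.1  55. ]
slot off -0.37363187235636985
45 [102 107 154 194 214 219 219 220 216 217 217 217 216 216 215 213 210 206
 202 200 205 210 218 217 218 218 220 215 175 192 208 214 216 217 216 215
 212 213 212 211 209 195 140 116 168 208 212 216 215 217 214 212 215 215
 214 210 209 210 212 212 214 215 213 172 171 198 214 215 216 215 215 214
 214 212 212 211 201 184 212 216 219 221 220 218 213 212 213 214 213 213
 213 209 208 204 202 203 209 211 211 215 214 216 215 212 201 175 123 108]
60 [ 92  91  94 189 206 208 212 218 220 218 219 218 217 217 218 214 212 209
 204 202 201 203 206 213 217 219 218 216 192 187 201 213 215 217 217 217
 215 215 215 214 213 199 148 120 171 206 212 214 215 217 216 216 218 215
 216 211 210 211 213 215 215 172 161 128 178 201 214 213 217 216 217 214
 215 214 213 212 197 171 209 218 220 220 220 218 214 213 214 214 213 213
 211 207 207 209 213 212 213 212 213 214 215 215 215 211 199 133 107 110]
200 [112 110 109 106 106 110 110 122 191 208 211 206 206 206 206 209 213 215
 214 216 217 214 213 210 208 205 205 200 158 140 139 160 198 212 213 214
 214 211 208 183 159 153 145 130 211 215 212 214 250 255 255 255 255 255
 255 255 255 255 255 255 255 255 255 255 255 255 255 255 255 251 216 209
 211 199 185 205 208 210 213 222 222 225 225 223 215 216 219 219 219 215
 211 210 207 205 206 207 210 208 192 125 104 113 112 110 107 109 109 111]
```

```bash
python3 -m jog '{"jaw":[0,0,0,0,0,0,0,0,0,0],"slide":[[0.4,0,0],[0.6,-0.1,0],[0.6,-0.06,0],[0.43,0,0],[0,0,0],[0,0,0.4],[0,0,0.6],[0,0,0.6],[0,0,0.5],[0,0,0]],"spin":[0,0,0,0,0,0,0,0,0,0]}'
python3 go.py 529.5 196.5 51 75.8
python3 - <<'E'
from h import *
np.save("dwrist.npy",env.camera_model("wrist"),allow_pickle=True);i=env.grab_frame("wrist")[:,:,::-1];cv2.imwrite("pics/d.png",i)
g=cv2.cvtColor(i,cv2.COLOR_BGR2GRAY)
for r in(30,60,90,110,120): print(r,g[r,200:350])
E
```

```text
time_s: 13.1
ee_pos: [527.4, 195.3, 111.8]
ee_rot: [-179.7, 0.2, 75.7]
force: [0.2, 0.1, -1.1]
gripper_width: 7.8
gripper_force: 25.0
units [0.06 0.07 2.03] spin units -0.01 t 13.1 pos [527.4 195.3 111.8] [-179.7    0.2   75.7] F [ 0.2  0.1 -1.1] [-0.06  0.1   0.03] w 7.8 25.0 q6 33.4
30 [ 98 102 106 110 109 112 111 110 110 111 114 110 116 115 115 117 113 113
 110 112 111 118 115 112 118 117 119 111 112 111 111 115 110 114 112 112
 115 113 118 117 118 115 116 114 111 112 116 116 118 115 114 111 109 109
 109 110 112 113 108 103 106 105 102 108 108 114 116 117 117 115 117 116
 112 113 108 105 108 108 111 106 106 108 107 107 112 111 105 104 110 106
 105 101 107 107 111 112 112 112 110 110 106 107 107 111 109 107 106 107
 103 107 107 107 103 102 106 106 105 104 101 101  99 101 104 109 112 115
 111 111 112 112 109 106 112 111 111 108 110 107 105 110 110 107 115 110
 108 102 105 107 110 110]
60 [ 97  99  95  98 101  94  95  99 102 105 108 104 108 109 109 113 110 112
 112 113 114 116 116 116 112 114 112 113 111 117 117 114 120 119 119 119
 116 113 114 114 114 112 108 112 115 116 117 118 116
[... 1552 characters left out ...]
 207 212 213 211 214 216 217 216 216 211 207 194 130 107 106
 110 107 108 112 114 108]
120 [105 100 111 110 106 106 107 107 101 101  92  99  97  97  99  96 100  98
  95  93  93 102 157 192 211 216 218 220 220 219 220 218 218 218 216 219
 217 215 211 208 204 205 203 210 216 219 216 219 220 218 219 214 165 186
 207 213 216 216 218 217 215 217 216 214 212 212 210 197 170 216 230 230
 230 230 230 231 230 231 232 229 231 231 229 232 231 230 231 229 229 220
 216 173 110 105 163 195 212 216 215 216 217 216 217 214 214 214 212 213
 205 197 176 214 221 223 220 218 213 213 216 216 215 215 213 212 209 206
 207 204 205 208 213 213 213 215 218 217 215 215 212 199 142 112 110 110
 113 106 107 108 107 112]
```

Slot centre at row 110 is about column 281, and the panel is centred at about 279.5. That is 1–2 mm off, well within the play. Nudge it and descend.

```bash
python3 -m jog '{"jaw":[0,0,0,0,0,0,0,0],"slide":[[0.04,0.03,0],[0,0,0.4],[0,0,0.4],[0,0,0.4],[0,0,0.4],[0,0,0.2],[0,0,0.1],[0,0,0]],"spin":[0,0,0,0,0,0,0,0]}'
python3 go.py 529.5 196.5 51 75.8
```

```text
time_s: 13.95
ee_pos: [530.8, 197.7, 57.3]
ee_rot: [-180.0, 0.0, 75.8]
force: [-0.2, 0.2, -2.2]
gripper_width: 7.8
gripper_force: 25.0
units [-0.05 -0.03  0.21] spin units -0.0 t 13.95 pos [530.8 197.7  57.3] [-180.     0.    75.8] F [-0.2  0.2 -2.2] [-0.15  0.08  0.02] w 7.8 25.0 q6 33.5
```

```bash
python3 -m jog '{"jaw":[0,0,0,0],"slide":[[0,0,0.1],[0,0,0.1],[0,0,0],[0,0,0]],"spin":[0,0,0,0]}'
python3 go.py 529.5 196.5 50 75.8
```

```text
time_s: 14.35
ee_pos: [530.9, 197.7, 51.8]
ee_rot: [180.0, -0.0, 75.8]
force: [-0.2, -0.0, -1.9]
gripper_width: 7.8
gripper_force: 25.0
units [-0.05 -0.04  0.06] spin units -0.0 t 14.35 pos [530.9 197.7  51.8] [180.   -0.   75.8] F [-0.2 -0.  -1.9] [-0.07  0.09  0.02] w 7.8 25.0 q6 33.5
```

Still hanging free, so I go a couple of mm further, then release.

```bash
python3 -m jog '{"jaw":[0,0,0,0],"slide":[[0,0,0.04],[0,0,0.04],[0,0,0],[0,0,0]],"spin":[0,0,0,0]}'
python3 -m jog '{"jaw":[20,40,60,91,91,91,91,91],"slide":[[0,0,0],[0,0,0],[0,0,0],[0,0,0],[0,0,0],[0,0,0],[0,0,0],[0,0,0]],"spin":[0,0,0,0,0,0,0,0]}'
python3 go.py 529.5 196.5 180 75.8
```

```text
time_s: 14.75
ee_pos: [531.2, 197.8, 49.7]
ee_rot: [180.0, -0.0, 75.8]
force: [0.3, 0.6, 2.0]
gripper_width: 7.5
gripper_force: 25.0
time_s: 15.55
ee_pos: [530.9, 197.7, 49.4]
ee_rot: [180.0, -0.0, 75.8]
force: [-0.1, -0.5, -0.3]
gripper_width: 69.2
gripper_force: 0.0
units [-0.05 -0.03 -4.35] spin units -0.0 t 15.55 pos [530.9 197.7  49.4] [180.   -0.   75.8] F [-0.1 -0.5 -0.3] [-0.11  0.05  0.02] w 69.2 0.0 q6 33.5
```

```bash
python3 -m jog '{"jaw":[91,91,91,91,91,91,91,91],"slide":[[0,0,-0.3],[0,0,-0.5],[0,0,-0.6],[0,0,-0.8],[0,0,-0.8],[0,0,-0.6],[0,0,-0.3],[0,0,0]],"spin":[0,0,0,0,0,0,0,0]}'
python3 go.py 531.5 -213.6 175 81.8
python3 - <<'E'
from h import *
# is the panel still between the boards, upright?  look at wrist top strip
i=env.grab_frame("wrist")[:,:,::-1];cv2.imwrite("pics/e.png",i);m=env.camera_model("wrist")
g=cv2.cvtColor(i,cv2.COLOR_BGR2GRAY)
c=np.array([529.5,196.5]);th=np.radians(-14.2);ex=np.array([np.cos(th),np.sin(th)]);ey=np.array([-ex[1],ex[0]])
for z in(130,55): print(z,proj(m,[np.r_[c+a*ex+b*ey,z] for a,b in((-4,75),(4,75),(-4,40),(4,40))]).round(0).tolist())
for r in(120,150,180,210):
    w=np.where(g[r,255:310]>228)[0]+255;print(r,w.min() if len(w) else None,w.max() if len(w) else None,len(w))
E
```

```text
time_s: 16.35
ee_pos: [531.7, 198.0, 168.0]
ee_rot: [179.8, -0.1, 75.8]
force: [0.3, -0.1, 0.2]
gripper_width: 91.4
gripper_force: 0.0
units [-13.3    3.37  -0.25] spin units -0.75 t 16.35 pos [531.7 198.  168. ] [ 1.798e+02 -1.000e-01  7.580e+01] F [ 0.3 -0.1  0.2] [-0.02  0.07  0.01] w 91.4 0.0 q6 33.5
130 [[271.0, 117.0], [283.0, 117.0], [271.0, 169.0], [283.0, 169.0]]
55 [[272.0, 113.0], [282.0, 113.0], [273.0, 154.0], [282.0, 154.0]]
120 272 284 13
150 272 283 12
180 273 283 11
210 273 283 11
```

The panel stands just where predicted, upright (strip columns 272–284 against 271–283 predicted). Back to the basin.

```bash
python3 -m jog '{"jaw":[60,60,60,60,60,60,60,60,60,60],"slide":[[-0.4,0.1,0],[-0.7,0.2,0],[-0.9,0.2,0],[-0.9,0.2,0],[-0.9,0.2,0],[-0.9,0.2,0],[-0.9,0.2,0],[-0.9,0.3,0],[-0.9,0.3,0],[-0.9,0.2,0]],"spin":[0,0,0,0,0,0,0,0,0,0]}' >/dev/null
python3 -m jog '{"jaw":[60,60,60,60,60,60,60,60,60,60],"slide":[[-0.9,0.2,0],[-0.9,0.2,0],[-0.9,0.2,0],[-0.9,0.3,0],[-0.8,0.2,0],[-0.4,0.1,0],[-0.1,0.07,0],[0,0,0],[0,0,0],[0,0,0]],"spin":[0,0,0,0,0,0,-0.4,-0.35,0,0]}' 
python3 go.py 531.5 -213.6 170 81.8
python3 - <<'E'
from h import *
np.set_printoptions(precision=1,suppress=True)
m=env.camera_model("wrist");np.save("f.npy",m,allow_pickle=True);i=env.grab_frame("wrist")[:,:,::-1];cv2.imwrite("pics/f.png",i)
hsv=cv2.cvtColor(i,cv2.COLOR_BGR2HSV);g=cv2.cvtColor(i,cv2.COLOR_BGR2GRAY)
print(proj(m,[[531.5,-213.6,31],[531.5,-213.6,51]]))
p=proj(m,[[531.5,-213.6,45]])[0].round().astype(int)
for r in range(p[1]-30,p[1]+31,4): print(r,*g[r,p[0]-32:p[0]+33:2])
print(p)
E
```

```text
time_s: 18.4
ee_pos: [531.1, -210.7, 165.8]
ee_rot: [-179.9, -0.0, 81.7]
force: [-0.6, 0.5, -0.2]
gripper_width: 59.8
gripper_force: 0.0
units [-0.09  0.03 -0.14] spin units -0.01 t 18.4 pos [ 531.1 -210.7  165.8] [-179.9   -0.    81.7] F [-0.6  0.5 -0.2] [-0.06  0.04 -0.03] w 59.8 0.0 q6 -14.5
[[279.4 192.2]
 [279.4 197.5]]
166 218 174 164 161 164 163 162 165 163 159 121 72 65 75 79 74 75 98 126 121 108 109 153 203 219 216 218 218 217 217 217 217 218
170 219 172 160 163 159 163 162 161 88 75 84 92 93 94 95 94 96 136 137 134 137 141 134 125 113 202 220 217 216 217 216 217 218
174 173 164 161 160 162 162 117 73 91 96 93 96 93 73 78 77 88 108 111 111 135 137 135 138 137 123 146 219 217 216 217 218 217
178 171 162 163 162 162 150 122 136 135 138 114 93 90 112 133 134 136 135 136 122 136 133 138 134 135 137 129 163 217 217 216 218 217
182 162 164 163 161 160 123 135 138 136 138 102 95 92 111 137 134 135 134 136 126 138 135 137 137 137 135 136 130 202 218 216 218 217
186 162 165 162 163 129 132 136 135 132 138 103 91 93 107 135 135 137 136 135 127 135 134 135 137 136 136 135 135 148 217 2
[... 665 characters left out ...]
7 218 216 217
210 216 217 217 160 164 162 161 161 160 154 147 94 91 75 136 136 136 134 135 128 133 134 139 157 215 218 218 217 218 216 218 216 217
214 216 217 218 202 161 163 164 163 160 160 160 160 163 139 131 135 133 130 133 130 159 162 163 163 215 216 217 216 217 217 216 218 216
218 216 217 216 217 203 162 162 162 162 162 161 161 161 161 161 162 158 162 162 160 161 159 200 216 216 215 216 216 216 217 217 217 216
222 216 216 218 216 218 217 168 160 162 161 163 163 161 162 161 161 162 160 164 163 163 215 216 217 216 217 218 216 216 216 216 216 218
226 217 216 216 216 217 217 217 218 173 160 163 163 162 161 159 203 203 204 205 217 216 217 218 217 217 217 216 217 215 216 217 217 217
[279 196]
```

The cap bar is seen at columns 275–285, rows 176–215, aligned with the tool within 2° and centred near (532,-213). Before going low I check from the earlier scene picture how high the gripper body's underside sits, against the 100 mm uprights.

```bash
python3 - <<'E'
from h import *
np.set_printoptions(precision=1,suppress=True)
S=env.camera_model("scene")
th=np.radians(-8.2);ex=np.array([np.cos(th),np.sin(th)]);ey=np.array([-ex[1],ex[0]]);c=np.array([532,-213.8])
for dz in(0,20,42,60,79,100,121,140):
    q=[np.r_[c+a*ex+b*ey,172+dz] for a,b in((89,38),(89,-38),(-89,38))]
    print(dz,((proj(S,q)-[150,95])*6).round(0).tolist())
E
```

```text
0 [[246.0, 551.0], [78.0, 492.0], [479.0, 285.0]]
20 [[238.0, 511.0], [68.0, 452.0], [476.0, 246.0]]
42 [[230.0, 466.0], [56.0, 407.0], [472.0, 202.0]]
60 [[222.0, 427.0], [47.0, 369.0], [469.0, 165.0]]
79 [[214.0, 386.0], [36.0, 328.0], [466.0, 124.0]]
100 [[205.0, 338.0], [25.0, 281.0], [462.0, 78.0]]
121 [[196.0, 289.0], [12.0, 232.0], [458.0, 31.0]]
140 [[187.0, 242.0], [1.0, 186.0], [455.0, -13.0]]
```

The body underside is about 123 mm above the reported TCP, i.e. 81 above the real tips, so it clears the uprights at the cap. Descend.

```bash
python3 -m jog '{"jaw":[60,60,60,60,60,60,60,60,60,60],"slide":[[0,0,0],[0,0,0],[0,0,0.4],[0,0,0.7],[0,0,0.9],[0,0,0.9],[0,0,0.9],[0,0,0.7],[0,0,0.4],[0,0,0]],"spin":[0,0,0,0,0,0,0,0,0,0]}' 
python3 -m jog '{"jaw":[45,30,30,30,30,30],"slide":[[0,0,0],[0,0,0.1],[0,0,0.1],[0,0,0],[0,0,0],[0,0,0]],"spin":[0,0,0,0,0,0]}' 
python3 go.py 532 -213 -6 81.8
```

```text
time_s: 19.45
ee_pos: [530.1, -210.3, 17.3]
ee_rot: [-179.8, -0.1, 81.8]
force: [-0.7, 0.0, 0.8]
gripper_width: 59.7
gripper_force: 0.0
time_s: 20.05
ee_pos: [531.7, -211.1, 13.6]
ee_rot: [180.0, 0.0, 81.8]
force: [-0.5, 0.6, -0.3]
gripper_width: 30.3
gripper_force: 0.0
units [-0.06  0.02  0.65] spin units -0.0 t 20.05 pos [ 531.7 -211.1   13.6] [180.    0.   81.8] F [-0.5  0.6 -0.3] [-0.08  0.09  0.03] w 30.3 0.0 q6 -14.6
```

Centre it and go down in small steps, watching the force.

```bash
python3 -m jog '{"jaw":[30,30,30,30,30],"slide":[[-0.06,0.02,0],[0,0,0.2],[0,0,0.2],[0,0,0.1],[0,0,0]],"spin":[0,0,0,0,0]}' 
python3 -m jog '{"jaw":[30,30,30],"slide":[[0,0,0.1],[0,0,0],[0,0,0]],"spin":[0,0,0]}' 
python3 go.py 532 -213 -6 81.8
```

```text
time_s: 20.55
ee_pos: [531.3, -212.6, -2.6]
ee_rot: [-179.9, -0.0, 81.8]
force: [-0.5, 0.5, 0.7]
gripper_width: 30.1
gripper_force: 0.0
time_s: 20.85
ee_pos: [532.0, -212.9, -4.7]
ee_rot: [180.0, -0.0, 81.8]
force: [0.1, 0.1, -0.1]
gripper_width: 30.0
gripper_force: 0.0
units [-0.    0.    0.04] spin units -0.0 t 20.85 pos [ 532.  -212.9   -4.7] [180.   -0.   81.8] F [ 0.1  0.1 -0.1] [-0.12  0.08  0.01] w 30.0 0.0 q6 -14.7
```

```bash
python3 -m jog '{"jaw":[20,10,0,0,0,0,0,0],"slide":[[0,0,0.04],[0,0,0],[0,0,0],[0,0,0],[0,0,0],[0,0,0],[0,0,0],[0,0,0]],"spin":[0,0,0,0,0,0,0,0]}' 40
python3 go.py 532 -213 -6 81.8
python3 -m jog '{"jaw":[0,0,0,0,0,0],"slide":[[0,0,0],[0,0,0],[0,0,0],[0,0,0],[0,0,0],[0,0,0]],"spin":[0.5,0.5,0.5,0.5,0,0]}'
python3 go.py 532 -213 -6 81.8
```

```text
time_s: 21.65
ee_pos: [531.9, -212.8, -5.8]
ee_rot: [-180.0, -0.0, 81.8]
force: [0.4, -0.7, 0.9]
gripper_width: 11.7
gripper_force: 40.0
units [-0.    0.    0.01] spin units -0.0 t 21.65 pos [ 531.9 -212.8   -5.8] [-180.    -0.    81.8] F [ 0.4 -0.7  0.9] [-0.06  0.12  0.  ] w 11.7 40.0 q6 -14.7
time_s: 22.25
ee_pos: [531.7, -213.2, -5.8]
ee_rot: [-180.0, 0.1, 66.1]
force: [-1.0, -1.1, 0.6]
gripper_width: 13.4
gripper_force: 42.6
units [0.01 0.01 0.01] spin units -1.97 t 22.25 pos [ 531.7 -213.2   -5.8] [-1.80e+02  1.00e-01  6.61e+01] F [-1.  -1.1  0.6] [-0.32  0.34  1.56] w 13.4 42.6 q6 1.1
```

Bar gripped at 11.7 mm. Clockwise gives 1.56 N m and the bar skews in the jaws at 16°, so that is the stop. Turn the other way.

```bash
python3 -m jog '{"jaw":[0,0,0,0,0,0],"slide":[[0,0,0],[0,0,0],[0,0,0],[0,0,0],[0,0,0],[0,0,0]],"spin":[-0.8,-0.8,-0.8,-0.8,-0.8,0]}'
python3 go.py 532 -213 -6 81.8
python3 -m jog '{"jaw":[0,0,0,0,0,0,0,0,0],"slide":[[0,0,0],[0,0,0],[0,0,0],[0,0,0],[0,0,0],[0,0,0],[0,0,0],[0,0,0],[0,0,0]],"spin":[-0.9,-0.9,-0.9,-0.9,-0.9,-0.9,-0.9,-0.9,0]}'
python3 go.py 532 -213 -6 81.8
```

```text
time_s: 22.85
ee_pos: [532.2, -212.7, -5.8]
ee_rot: [179.9, -0.1, 97.6]
force: [-0.0, 0.8, 1.0]
gripper_width: 12.0
gripper_force: 39.9
units [-0.01 -0.01  0.01] spin units 1.98 t 22.85 pos [ 532.2 -212.7   -5.8] [ 1.799e+02 -1.000e-01  9.760e+01] F [-0.   0.8  1. ] [-0.04  0.04  0.  ] w 12.0 39.9 q6 -30.7
time_s: 23.75
ee_pos: [532.1, -212.7, -5.8]
ee_rot: [179.9, 0.0, 155.2]
force: [0.3, -0.5, 0.5]
gripper_width: 11.8
gripper_force: 39.9
units [-0.   -0.01  0.01] spin units 9.17 t 23.75 pos [ 532.1 -212.7   -5.8] [179.9   0.  155.2] F [ 0.3 -0.5  0.5] [0.   0.02 0.  ] w 11.8 39.9 q6 -88.2
```

It turns freely; at 73° now. A little further, then a gentle pull.

```bash
python3 -m jog '{"jaw":[0,0,0,0,0,0],"slide":[[0,0,0],[0,0,0],[0,0,0],[0,0,-0.1],[0,0,-0.1],[0,0,0]],"spin":[-0.7,-0.7,0,0,0,0]}'
python3 go.py 532 -213 140 81.8
```

```text
time_s: 24.35
ee_pos: [532.3, -213.1, 0.6]
ee_rot: [-180.0, 0.1, 166.5]
force: [-0.1, 1.0, -0.4]
gripper_width: 11.5
gripper_force: 39.9
units [ 0.01 -0.   -4.65] spin units 10.58 t 24.35 pos [ 532.3 -213.1    0.6] [-1.800e+02  1.000e-01  1.665e+02] F [-0.1  1.  -0.4] [0.02 0.03 0.05] w 11.5 39.9 q6 -99.4
```

It comes off without resistance. Lift on.

```bash
python3 -m jog '{"jaw":[0,0,0,0,0,0,0,0,0,0],"slide":[[0,0,-0.3],[0,0,-0.5],[0,0,-0.7],[0,0,-0.8],[0,0,-0.8],[0,0,-0.8],[0,0,-0.8],[0,0,-0.6],[0,0,-0.4],[0,0,-0.2]],"spin":[0,0,0,0,0,0,0,0,0,0]}'
python3 -m jog '{"jaw":[0,0,0,0,0],"slide":[[0,0,0],[0,0,0],[0,0,0],[0,0,0],[0,0,0]],"spin":[0,0,0,0,0]}'
python3 - <<'E'
from h import *
i=env.grab_frame("wrist")[:,:,::-1];cv2.imwrite("pics/g.png",i);m=env.camera_model("wrist");s=env.state();p=s["ee_pos"];print(p,s["force"],s["qvel"].round(2))
g=cv2.cvtColor(i,cv2.COLOR_BGR2GRAY)
for dz in(14,34,37): print(dz,proj(m,[p+[0,0,dz]]).round(0))
u=proj(m,[p+[0,0,30]])[0].round().astype(int)
for r in range(u[1]-70,u[1]+20,9): print(r,*g[r,u[0]-72:u[0]+73:6])
S=env.camera_model("scene");j=env.grab_frame("scene");q=proj(S,[p+[0,0,25],[532,-213,20]]).round().astype(int)
for c,n in zip(q,("cap held","neck")):
    print(n,[j[c[1]+a,c[0]+b].tolist() for a,b in((0,0),(3,0),(-3,0),(0,4))])
# filter in top view/ scene still there
print(j[tuple(proj(S,[[529.5,196.5,90]])[0].round().astype(int)[::-1])])
E
```

```text
time_s: 25.35
ee_pos: [532.3, -213.0, 178.6]
ee_rot: [-180.0, 0.1, 166.6]
force: [0.7, 0.3, -0.4]
gripper_width: 11.9
gripper_force: 39.9
time_s: 25.85
ee_pos: [531.7, -212.8, 176.6]
ee_rot: [180.0, -0.1, 166.6]
force: [-0.3, -0.0, -0.9]
gripper_width: 11.8
gripper_force: 39.9
[ 531.76539789 -212.79193543  176.69883712] [-0.09248557 -0.27669699 -0.35613905] [-0.02 -0.13 -0.26 -0.06  0.1   0.01]
14 [[278. 249.]]
34 [[278. 264.]]
37 [[278. 267.]]
191 170 171 172 217 217 216 217 217 216 218 176 217 218 217 218 215 217 217 216 217 216 219 162 108 104
200 218 170 200 216 216 216 216 218 216 216 218 216 217 217 218 218 217 216 216 216 215 217 160 161 112
209 121 183 217 215 215 216 217 218 216 216 218 202 204 202 218 216 217 217 219 217 216 218 160 162 160
218 171 215 216 217 216 217 216 215 75 68 68 66 67 67 74 73 74 219 217 217 217 217 162 164 161
227 217 217 216 216 217 217 218 66 91 79 93 90 93 96 137 127 114 84 190 216 215 216 160 161 160
236 214 217 218 215 217 217 68 93 88 92 84 67 72 63 68 98 136 137 125 216 217 216 159 164 158
245 216 217 216 217 216 191 91 53 45 34 58 80 82 81 70 28 44 50 136 118 215 217 160 163 160
254 215 216 217 217 217 88 94 50 51 29 61 96 95 93 82 25 50 47 113 137 163 159 160 164 162
263 161 161 160 160 162 93 48 44 49 20 58 91 93 95 89 16 51 48 51 133 122 119 119 118 119
272 123 119 120 122 120 72 52 47 49 28 48 90 95 94 89 26 47 56 45 48 119 120 117 124 129
cap held [[132, 138, 144], [138, 145, 149], [68, 79, 89], [149, 155, 159]]
neck [[223, 224, 224], [211, 211, 211], [234, 235, 235], [193, 194, 195]]
[167 170 166]
```

The cap is in the fingers: a grey disc and bar sit between the pads in the wrist image, at 11.8 mm and 40 N. Its rim is about 190 mm up and still, and the panel is still in the stand. Handing in.

```bash
python3 -c "
from workcell import env
print(env.job_done())"
```

```text
the job is handed in; nothing more can be done
None
```

Job handed in at about 26 s: the filter stands let go in the drying stand's slot, the cap unscrewed counter-clockwise (clockwise hit the stop), and it is held still about 19 cm up; the verdict was not shown to me.

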